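Open the flat solvent tin's push-and-turn safety cap

TASK

Open the flat, rectangular tin of board cleaner: push its safety cap firmly down, turn it anticlockwise (seen from above) while it is down until it stops, then let go so that it springs up, unlocked. The round tin beside it has the same kind of cap: leave that one locked.

Things in the scene. Friction and masses are not known exactly. Their poses are not given: they have to be found in the camera images.
- flat_tin: Bare steel rectangular tin with a paper band, 110 mm long (y), 65 mm thick (x), 126 mm to its shoulder, fixed in a low grey bench holder 20 mm high; origin at the bench under its middle, z up. On the bench's left or right half, turned up to 40 degrees. The twin-capped round tin (90 mm across, as tall) is fixed on the other half; nothing else within 0.2 m of a cap is over 125 mm high.
- flat_tin_grip (a point): Centre of the top of the grip bar on the flat tin's cap, on the cap's axis; turns and moves with the cap. The cap is a grey ribbed disc 54 mm across with an upright black bar on it: 14 mm thick (x), 46 mm long (y, along the tin while locked), 22 mm high above the disc. Locked, this point is 177 mm above the bench; it rises 6 mm when the cap comes free.
- flat_tin_cap (a joint): Turn of the flat tin's cap, rad: 0 locked, grows anticlockwise seen from above, stop at 1.4. It turns beyond about 0.1 only if pushed down 6 mm or more (travel 10 mm); a spring resists, 11 N at first, 16 N at 6 mm, 20 N at 10 mm. Past 1.1 it is free and springs up when let go. Turns easily (0.03 N m); stays where left.
- round_tin_cap (a joint): Turn of the round tin's cap, the same mechanism, rad: 0 locked. To be left alone.

How it is judged:
By the outcome, as a careful person would: the job done as asked, in the order asked, and still so for the second after the job is handed in, with the robot touching nothing.
It also fails if it takes over 35 s, if anything falls off the work surface, if the arm or the gripper's body presses on something with over 40 N, if the wrist force passes 120 N, or if a joint passes its speed limit or range.

ROBOT

A 6-joint arm with a two-finger parallel gripper is mounted at the origin on the work surface. World frame = base frame: x ahead of the robot, y to its left, z up, the work surface at z = 0. Lengths are in m, angles in rad, forces in N, time in s.
With the tool pointing down it reaches from about 0.275 to 0.825 m from the base axis. Payload 4.9 kg.
Tool frame: the origin (TCP) lies midway between the tips of the shut fingers; the grasp point (between the pads) lies 19 mm behind it (grip_point_offset is the distance from the TCP to the grasp point, in m); z points along the fingers, y is the line along which they close (so a half turn about z gives the same grasp; the last joint's range is limited). The gripper opens to 85 mm and grips with 20 to 120 N. Pads are 22 mm wide; open, the fingers measure 114 mm over their backs; the gripper's body (76 mm by 85 mm) begins 54 mm behind the grasp point. The pads swing forward as they close: fully open they stand 13 mm farther back than shut.
Start: joints at [1.161, 0.326, -0.193, 1.052, 0, 1.437], TCP at [0.15, 0.529, 0.231] pointing down, gripper open.
Joint ranges: [-2.65, 2.65], [-0.97, 1.79], [-1.3, 1.35], [-1.93, 2.1], [-1.47, 1.37], [-3.14, 3.14]. Speed limits (rad/s): [2.57, 2.57, 3.14, 3.14, 3.14, 3.14].

INTERFACE

Orientations are given as a rotation vector (axis times angle).
In Python, from cell import * gives the robot as it stands. Calls block until the motion is done:
- movep(position, orientation): joint-space move of the TCP to a pose.
- move_l(position, velocity=0.15, rot=None, until_force=None): straight line of the TCP; rot=None keeps the orientation; velocity is the mean speed in m/s. With until_force (N) it stops when the force on the tool has changed by that much, and returns True; else False.
- set_joints(angles): joint-space move.
- let_go() and grab(newtons=None): open the fingers fully, or close them until they stop; newtons is the grip in N (None keeps the last).
- sleep(seconds).
- ik(position, orientation): joint angles nearest the present ones, or None.
- get_state(): the state.
- grab_frame(name): name is "side" or "top" or "wrist"; returns a dict with "img" (420x560x3 uint8, red, green, blue), "fx", "fy", "cx", "cy" (pixels), "cam_to_world" (4x4, takes a point from camera to world coordinates); the wrist camera has in their place "T_tool_cam" (4x4, takes a point from camera to tool coordinates, whose origin is the TCP and whose axes are the flange's). Camera axes: x right, y down, z forward; pixel columns grow to the right and rows downward; lengths in m; the calibration is good to about 2 mm. A picture is of the moment at which its call begins: read the wrist's pose just before it. There is no depth.
A pose or a line that the arm cannot do raises MotionError and nothing moves.
- sign_off(): hands the job in; it is judged then, once.
Trained networks look in the newest picture that a camera, given by its name, has taken for a name from the list of things; names that differ only in an ending like _2 or _b are one class to them, and where a whole thing is asked for, a point or a joint stands for the part that bears it (a point fixed in the world has none). Each returns a list of dicts, best first, with "score" (0 to 1); they miss things now and then, are a little off and sometimes report something else, mostly with a low value. They report only what shows in the picture. A call takes as long as a camera call.
- spot_in(camera, name): "centre" ([column, row] in pixels, amid what is visible of it).
- silhouettes(camera, name): "mask" (420x560 bool, what is visible of it) and "centre" ([column, row] in pixels, amid what is visible of it).
- tip_of(camera, name): "centre" ([column, row] in pixels: a listed point, or the origin of a listed thing).
The state is a dict: "clock": time; "q": joint angles; "joint_velocities": joint speeds; "tau": joint torques, N m; "position": TCP position; "eef_rot": TCP orientation; "contact_force": force on the tool from outside, world axes, zero at the start; "wrist_torque": the same for the moment, N m; "finger_gap": opening from 0.0 (shut) to 1.0 (fully open); "grasp_force": force on a finger pad.
Only numpy, scipy, OpenCV 4.12 (cv2) and the standard library are available. Lean on these libraries where they do the work, as an engineer would, in place of code of your own. Each camera call takes 0.05 s, during which the arm holds its last target. There are 200 camera calls.

## Working session

There is one attempt and no reset: what is moved stays moved. The work goes in short steps, each a Python script; the robot and the scene stay as the last script left them, time stands still between calls to the robot, and variables do not carry over. Pictures are saved under pics/ and viewed, at most 10 in all, crops included, and the job is handed in when it is done.

```bash
mkdir -p pics
cat > h.py <<'E'
from cell import *
import numpy as np, cv2
from scipy.spatial.transform import Rotation as R
def pose(f):
    if "cam_to_world" in f: return np.array(f["cam_to_world"])
    s=f["st"]; T=np.eye(4); T[:3,:3]=R.from_rotvec(s["eef_rot"]).as_matrix(); T[:3,3]=s["position"]
    return T@np.array(f["T_tool_cam"])
def frame(n):
    s=get_state(); f=grab_frame(n); f["st"]=s; f["T"]=pose(f); return f
def ray(f,p):
    d=np.array([(p[0]-f["cx"])/f["fx"],(p[1]-f["cy"])/f["fy"],1.]); d=f["T"][:3,:3]@d
    return f["T"][:3,3],d/np.linalg.norm(d)
def at_z(f,p,z):
    o,d=ray(f,p); return o+d*(z-o[2])/d[2]
def tri(rs):
    A=0;b=0
    for o,d in rs:
        P=np.eye(3)-np.outer(d,d); A=A+P; b=b+P@o
    x=np.linalg.solve(A,b); return x,[float(np.linalg.norm((np.eye(3)-np.outer(d,d))@(x-o))) for o,d in rs]
def proj(f,X):
    c=np.linalg.inv(f["T"])@np.append(X,1); return [f["fx"]*c[0]/c[2]+f["cx"],f["fy"]*c[1]/c[2]+f["cy"]]
def save(f,n): cv2.imwrite("pics/"+n,f["img"][:,:,::-1])
E
python3 - <<'E'
from h import *
F={}
for c in ("side","top"):
    f=F[c]=frame(c); save(f,c+"1.png"); print(c,f["T"][:3,3].round(3))
    for n in ("flat_tin_grip",): print(n,[(np.round(d["centre"],1),round(d["score"],2)) for d in tip_of(c,n)])
    for n in ("flat_tin","flat_tin_grip","round_tin_cap"): print(n,[(np.round(d["centre"],1),round(d["score"],2)) for d in spot_in(c,n)])
    print('origin',[(np.round(d["centre"],1),round(d["score"],2)) for d in tip_of(c,"flat_tin")])
print(get_state())
cv2.imwrite("pics/both.png",cv2.resize(np.hstack([F["top"]["img"],F["side"]["img"]])[:,:,::-1],(800,300)))
E
```

```text
side [ 0.105 -0.394  0.751]
flat_tin_grip [(array([386.6, 235.3]), 0.69)]
flat_tin [(array([376.1, 278.1]), 0.86)]
flat_tin_grip [(array([384.7, 247.7]), 0.85)]
round_tin_cap [(array([194.6, 143.1]), 0.94)]
origin [(array([371.8, 294.1]), 0.66)]
top [0.456 0.016 1.021]
flat_tin_grip [(array([387.1, 196.4]), 0.59)]
flat_tin [(array([376.8, 205.8]), 0.56)]
flat_tin_grip [(array([385.3, 199.2]), 0.66)]
round_tin_cap [(array([159., 202.]), 0.58)]
origin [(array([371.8, 208.8]), 0.92)]
{'clock': 0.6, 'q': array([ 1.16080915e+00,  3.26154613e-01, -1.92593912e-01,  1.05202499e+00,
       -1.04033447e-05,  1.43657815e+00]), 'joint_velocities': array([-0.00012519,  0.00202369,  0.0001369 , -0.00075756, -0.0001989 ,
        0.0008106 ]), 'tau': array([-2.57687807e-04, -4.43089378e+01,  2.62646556e+01,  1.46024420e-03,
       -7.21719243e-05, -8.88113732e-06]), 'position': array([0.14976457, 0.52923005, 0.23130789]), 'eef_rot': array([4.31803412e-01, 3.11175975e+00, 3.01274536e-05]), 'contact_force': array([-0.91385558, -0.76692411, -0.13518777]), 'wrist_torque': array([-0.0135464 ,  0.06299149,  0.00482167]), 'grasp_force': 0.0, 'finger_gap': 0.9997039724205752}
```

View pics/top1.png

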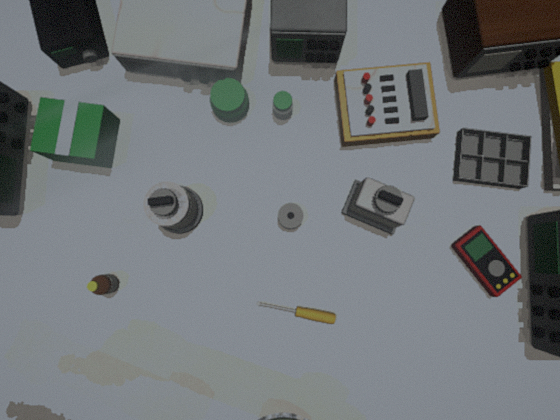

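View pics/side1.png

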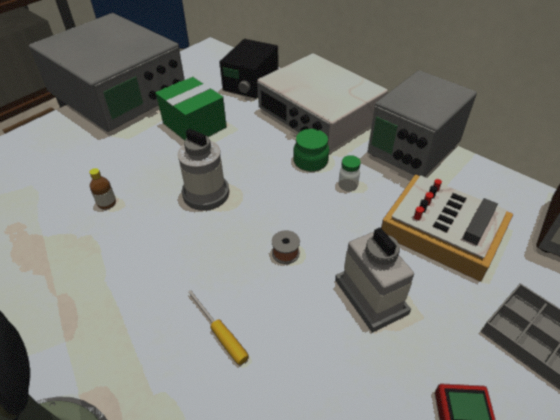

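Run:
```python
from h import *
F={c:frame(c) for c in ("side","top")}
t={c:tip_of(c,"flat_tin_grip") for c in F}
rs=[ray(F[c],t[c][0]["centre"]) for c in F if t[c]]
print(tri(rs))
for c in F:
    print(c,[at_z(F[c],d["centre"],.177).round(4) for d in t[c]],[at_z(F[c],d["centre"],0).round(4) for d in tip_of(c,"flat_tin")])
    img=F[c]["img"].astype(int)
    for m in silhouettes(c,"flat_tin_cap")[:1]:
        M=m["mask"]; print(M.sum(), m["score"])
        b=M&(img.max(2)<60); ys,xs=np.nonzero(b); print('dark',b.sum(), cv2.minAreaRect(np.c_[xs,ys].astype(np.float32)) if b.sum()>5 else None)
        if c=="top":
            r=cv2.minAreaRect(np.c_[xs,ys].astype(np.float32)); P=cv2.boxPoints(r); W=np.array([at_z(F[c],p,.177)[:2] for p in P]); print(W.round(4),[np.degrees(np.arctan2(*(W[i+1]-W[i])[::-1])) for i in range(2)],[np.linalg.norm(W[i+1]-W[i]) for i in range(2)])
    for m in silhouettes(c,"flat_tin")[:1]:
        ys,xs=np.nonzero(m["mask"]); print('tin',cv2.minAreaRect(np.c_[xs,ys].astype(np.float32)))
```

```text
(array([ 0.58034486, -0.19643525,  0.17260137]), [0.00835225749400765, 0.008352257494007618])
side [array([ 0.5837, -0.2034,  0.177 ])] [array([ 0.5804, -0.1963,  0.    ])]
957 0.96
dark 542 ((383.3000183105469, 247.9000244140625), (30.857738494873047, 33.541019439697266), 26.56505012512207)
tin ((375.7000732421875, 279.9000244140625), (92.57321166992188, 72.89581298828125), 63.43495178222656)
top [array([ 0.5743, -0.1886,  0.177 ])] [array([ 0.5772, -0.1966,  0.    ])]
625 0.65
dark 245 ((386.3793640136719, 201.9482879638672), (27.180435180664062, 19.30204963684082), 23.198591232299805)
[[ 0.5618 -0.1543]
 [ 0.5969 -0.169 ]
 [ 0.5771 -0.2175]
 [ 0.5422 -0.2026]] [np.float64(-22.780362689672405), np.float64(-112.25806230580996)] [np.float64(0.038038036567283696), np.float64(0.05238690259980628)]
tin ((377.50543212890625, 204.01339721679688), (64.159912109375, 45.243587493896484), 22.89055061340332)
```

The flat tin is on the right half: bar at about (387,198) in the top view and (384,242) in the side view. The round tin is on the left at (160,202). The bar's yaw is about −22°, but the two views disagree by about 8 mm, so I'll measure again with the wrist camera.

```bash
cat >> h.py <<'E'
def down(a): # tool pointing down, tool y at world angle a (rad)
    y=np.array([np.cos(a),np.sin(a),0]); z=np.array([0,0,-1.]); return R.from_matrix(np.c_[np.cross(y,z),y,z]).as_rotvec()
def bar_top(f,z):
    "dark bar seen by the wrist camera; world centre, angle and sizes on plane z"
    S=silhouettes("wrist","flat_tin_grip")
    return S
E
python3 - <<'E'
from h import *
s=get_state(); p=s["position"]
print(np.array(frame("wrist")["T_tool_cam"]).round(3))
for a in (-22.5,157.5):
  for k in (0,80):
    q=ik([.577,-.194,.2],down(np.radians(a+k))); print(a,k,None if q is None else np.round(q,2))
q0=ik([.577,-.194,.3],down(np.radians(-22.5)))
move_l([p[0],p[1],.30])
R_=[]
for i,(x,y) in enumerate([(.577,-.194),(.53,-.23)]):
    movep([x,y,.31],down(np.radians(-22.5))); sleep(.2)
    f=frame("wrist"); save(f,f"w{i}.png")
    t=tip_of("wrist","flat_tin_grip"); print([(np.round(d["centre"],1),d["score"]) for d in t], [(np.round(d["centre"],1),d["score"]) for d in spot_in("wrist","flat_tin_grip")])
    if t: R_.append(ray(f,t[0]["centre"])); print(at_z(f,t[0]["centre"],.177))
if len(R_)>1: print(tri(R_))
print(get_state()["clock"],get_state()["q"])
a,b=[cv2.imread(f"pics/w{i}.png") for i in (0,1)]
cv2.imwrite("pics/w.png",cv2.resize(np.hstack([a,b]),(800,300)))
E
```

```text
[[-0.001 -0.96  -0.282  0.071]
 [ 1.    -0.001 -0.001  0.002]
 [ 0.    -0.282  0.96  -0.143]
 [ 0.     0.     0.     1.   ]]
-22.5 0 [-0.45  0.46 -0.08  1.04  0.    1.52]
-22.5 80 [-0.45  0.46 -0.08  1.04  0.    0.12]
157.5 0 [-0.45  0.46 -0.08  1.04  0.   -1.62]
157.5 80 [-0.45  0.46 -0.08  1.04  0.   -3.02]
[] []
[(array([318.8, 148.4]), 0.98)] [(array([313.1, 146.6]), 0.88)]
[ 0.58392697 -0.19786744  0.177     ]
5.7583 [-5.36046294e-01  3.43132448e-01  3.21443388e-02  1.25993044e+00
  9.52608652e-05  1.42637168e+00]
```

View pics/w.png

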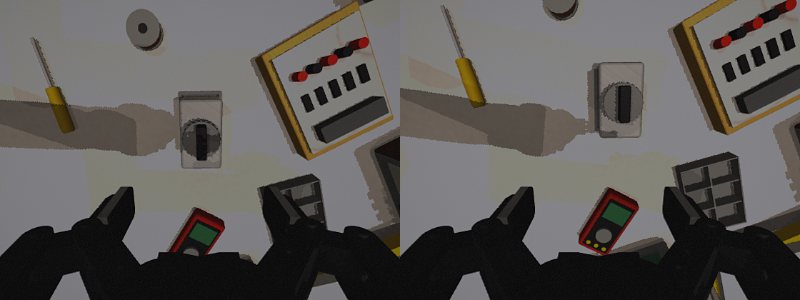

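The wrist views show the cap in line with the image: bar at (201,140) in the left half and (624,102) in the right half, both scaled by 0.714, with the long axis almost vertical. I'll take three more spread views and triangulate.

Run:
```python
from h import *
a=np.radians(-22.5); tx=np.array([-np.sin(a),np.cos(a)]); ty=np.array([np.cos(a),np.sin(a)])
c=np.array([.582,-.197]); R_=[]; crops=[]
for i,(u,v) in enumerate([(-.03,-.06),(-.10,-.02),(-.04,.06)]):
    x,y=c+u*tx+v*ty
    movep([x,y,.29],down(a)); sleep(.25)
    f=frame("wrist"); save(f,f"v{i}.png")
    t=tip_of("wrist","flat_tin_grip"); 
    if not t: t=tip_of("wrist","flat_tin_grip") 
    g=silhouettes("wrist","flat_tin_cap")
    pr=proj(f,np.array([*c,.177]))
    print([(np.round(d["centre"],1),round(d["score"],2)) for d in t],np.round(pr,1))
    if t: R_.append(ray(f,t[0]["centre"])); print(at_z(f,t[0]["centre"],.177).round(4))
    if g:
        M=g[0]["mask"]; im=f["img"].max(2); b=M&(im<45); ys,xs=np.nonzero(b); r=cv2.minAreaRect(np.c_[xs,ys].astype(np.float32)); print('bar',r, b.sum(),M.sum())
    k=tuple(int(q) for q in np.clip(pr,[50,50],[509,369])); cr=f["img"][k[1]-50:k[1]+50,k[0]-50:k[0]+50,::-1]
    crops.append(cv2.resize(np.clip(cr.astype(float)*2,0,255).astype(np.uint8),(260,260),interpolation=0)); print('crop',k)
if len(R_)>1: print(tri(R_))
cv2.imwrite("pics/crops.png",np.hstack(crops)); print(get_state()["clock"])
```

```text
[(array([347.6, 174.2]), 0.64)] [346.6 173.5]
[ 0.5826 -0.1979  0.177 ]
bar ((330.9034729003906, 165.64138793945312), (43.92407989501953, 60.0139045715332), 3.3664605617523193) 1207 2796
crop (346, 173)
[(array([303.4,  86.4]), 0.68)] [303.   86.2]
[ 0.5822 -0.1972  0.177 ]
bar ((288.4388122558594, 85.64109802246094), (42.611183166503906, 68.3720932006836), 1.6365771293640137) 1225 3460
crop (303, 86)
[(array([206.5, 160.9]), 0.61)] [205.7 161.3]
[ 0.5828 -0.1969  0.177 ]
bar ((212.687744140625, 153.2364501953125), (61.586280822753906, 56.29887771606445), 57.2647705078125) 1357 3064
crop (205, 161)
(array([ 0.58251673, -0.19730166,  0.17728302]), [0.0004737280605500607, 0.0003281545572386031, 0.0004974905770751355])
8.1333
```

View pics/crops.png

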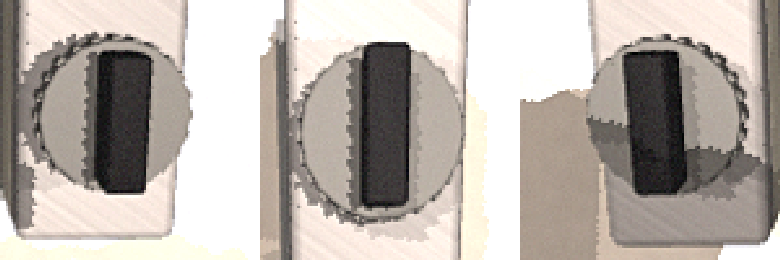

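The three rays meet within 0.5 mm at (0.5825, −0.1973, 0.1773), which fits the expected 177 mm. In the crops the bar is upright to within about 1°. Next I'll grip it and press.

Run:
```python
from h import *
def show(n):
    s=get_state(); print(n,round(s["clock"],2),s["position"].round(4),s["contact_force"].round(1),s["wrist_torque"].round(2),round(s["finger_gap"],3),round(s["grasp_force"],1),s["q"][5].round(3))
a=np.radians(-22.5); c=[.5825,-.1973]
movep([*c,.22],down(a)); show("above")
print(move_l([*c,.158],velocity=.06,until_force=12)); show("low")
grab(70); show("grip")
print(move_l([*c,.1485],velocity=.02,until_force=45)); sleep(.2); show("pressed")
```

```text
above 8.62 [ 0.582  -0.1969  0.22  ] [ 0.7 -0.3  1.4] [-0.07 -0.06  0.04] 1.002 0.0 1.517
False
low 9.8 [ 0.5829 -0.1975  0.1585] [ 0.1 -0.6 -0.4] [-0.    0.02  0.04] 0.999 0.0 1.517
grip 10.46 [ 0.5805 -0.1964  0.1584] [-7.4  2.6  7.8] [0.49 1.38 0.06] 0.147 72.4 1.517
False
pressed 11.28 [ 0.5805 -0.1965  0.1505] [-9.6  3.8 17.1] [0.87 2.11 0.16] 0.143 73.7 1.517
```

The cap is down about 8 mm at 17 N, but the grip pulled the arm 2.3 mm sideways. I'll recentre there, press slightly deeper and turn.

Run:
```python
from h import *
def show(n):
    s=get_state(); print(n,round(s["clock"],2),s["position"].round(4),s["contact_force"].round(1),s["wrist_torque"].round(2),round(s["finger_gap"],3),round(s["grasp_force"],1),s["q"][5].round(3))
a=np.radians(-22.5); c=[.5802,-.1963]
move_l([*c,.1473],velocity=.02); show("recentred")
for t in (.2,.5,.8,1.1,1.3,1.4,1.44):
    move_l([*c,.1473],velocity=.05,rot=down(a+t)); show(t)
```

```text
recentred 11.57 [ 0.5804 -0.1964  0.1503] [-5.3  2.1 16.8] [0.51 1.25 0.11] 0.144 73.8 1.516
0.2 11.93 [ 0.5805 -0.1964  0.1503] [-5.5  1.9 16.7] [0.55 1.23 0.1 ] 0.144 73.8 1.317
0.5 12.38 [ 0.5806 -0.1963  0.1504] [-6.3  1.9 17.6] [ 0.6   1.14 -0.03] 0.146 73.8 1.017
0.8 12.82 [ 0.5807 -0.1962  0.1504] [-6.   2.2 17.1] [0.68 1.18 0.05] 0.145 73.8 0.717
1.1 13.28 [ 0.5807 -0.1961  0.1503] [-5.6  3.  17.5] [ 0.74  1.07 -0.01] 0.144 73.8 0.417
1.3 13.62 [ 0.5807 -0.1961  0.1504] [-5.3  2.2 16.7] [0.87 1.17 0.04] 0.144 73.7 0.217
1.4 13.88 [ 0.5807 -0.196   0.1504] [-5.3  3.3 17.2] [0.82 1.14 0.06] 0.142 73.7 0.117
1.44 14.12 [ 0.5807 -0.196   0.1503] [-4.7  4.  16.5] [ 0.9   1.13 -0.49] 0.143 73.9 0.078
```

The moment jumps to −0.49 N·m at 1.44 rad, so the cap is at its stop. Now I'll release it, back off and look.

Run:
```python
from h import *
a=np.radians(-22.5)+1.44; c=np.array([.5805,-.1963])
let_go(); move_l([*c,.26],velocity=.12); sleep(.1)
R_=[]; crops=[]
a0=np.radians(-22.5); tx=np.array([-np.sin(a0),np.cos(a0)]); ty=np.array([np.cos(a0),np.sin(a0)])
for i,(u,v) in enumerate([(-.03,-.06),(-.10,-.02),(-.04,.06)]):
    movep([*(c+u*tx+v*ty),.30],down(a0)); sleep(.25)
    f=frame("wrist"); t=tip_of("wrist","flat_tin_grip"); pr=proj(f,np.array([*c,.183]))
    if t: R_.append(ray(f,t[0]["centre"])); print(np.round(t[0]["centre"],1),np.round(pr,1))
    k=tuple(int(q) for q in np.clip(pr,[50,50],[509,369])); cr=f["img"][k[1]-50:k[1]+50,k[0]-50:k[0]+50,::-1]
    crops.append(cv2.resize(np.clip(cr.astype(float)*2,0,255).astype(np.uint8),(260,260),interpolation=0))
if len(R_)>1: print(tri(R_))
cv2.imwrite("pics/after.png",np.hstack(crops)); s=get_state(); print(s["clock"],s["contact_force"])
```

```text
[347.  174.3] [347.1 173.5]
[304.   87.1] [302.6  86.9]
[207.2 161.6] [206.8 160.8]
(array([ 0.58072343, -0.19693747,  0.18343933]), [0.0006112171233057526, 0.000697068696326435, 0.0001278057434503531])
19.2167 [-0.46560743  0.03896811 -0.21073222]
```

View pics/after.png

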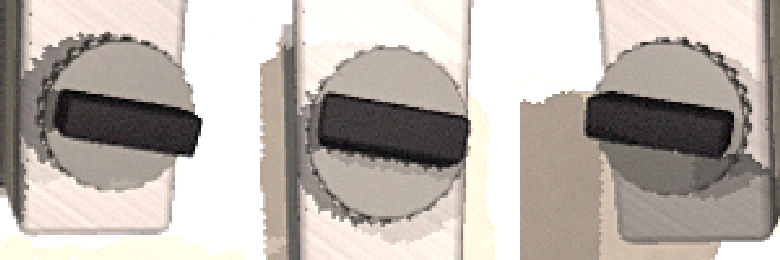

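The bar now lies across the tin at about 80°, left end slightly higher, which matches 1.4 rad anticlockwise. Its top is at 183.4 mm, so it has sprung up 6 mm, and the robot is clear.

```bash
python3 -c "
from cell import *
print(sign_off())"
```

```text
the job is handed in; nothing more can be done
None
```

The flat tin's cap was pushed down, turned anticlockwise to its stop and let go; it sprang up 6 mm (top at 183.4 mm), the round tin was never touched, and the job is handed in at about 19 s.

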